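# Open the watch strongbox with its lever

### The job

Open the little steel strongbox on the watchmaker's bench: with a fingertip push the yellow safety catch out from under the lever as far as it slides, then press the red pad at the long end of the lever down, close to the bench, so that the short end raises the heavy steel flap. Finish while still holding the lever down with the flap up. Do not touch the flap itself, pick nothing up, do not pull the lever up, and leave the jar, loupe, screwdriver and loose watch where they are.

Things in the scene. Friction and masses are not known exactly. Their poses are not given: they have to be found in the camera images.
- strongbox: Fixed unit with the whole mechanism; place and yaw vary. Origin on the bench below the fulcrum, z up. On its +y side is the blue open-topped box (124 mm in x, y = 94 to 170 mm, 94 mm high), closed by the flap. The lever lies along its y axis, long end to -y. The yellow catch slides along its +x at y = -75 mm in a low guide (14 mm high, x = -20 to 130 mm).
- fulcrum (a point): Middle of the fulcrum rod that the lever turns on: across the strongbox's x, 75 mm above its origin, between two grey cheek plates 112 mm high (within 20 mm of it in x and 18 mm in y).
- flap: Heavy steel lid, 1.9 to 2.6 kg, 128 x 90 x 24 mm. Origin on its hinge, at strongbox y = 162, z = 94 mm. Shut, its axes match the strongbox's; opening, the edge nearest the lever rises and its z axis leans by the opening angle, to about 0.54 rad with the lever's end on the bench. A lug 62 mm from the fulcrum rests on the lever's short end. It falls shut when the lever is let go.
- lever: Loose steel bar 22 x 276 x 10 mm, 0.25 kg, kept on the fulcrum by the cheeks. Origin in the bar over the fulcrum. At rest the long end slopes up 0.35 rad while this frame stands parallel to the strongbox's; pressed, it turns about the fulcrum, up to about 0.8 rad when the end meets the bench. Pressing takes 1 to 9 N, growing downward; with the catch in it stops after about 0.1 rad.
- lever_pad (a point): Centre of the top face of the red pad (40 mm across the lever, 46 mm along it) at the lever's long end. At rest 147 mm from the fulcrum towards the strongbox's -y and 153 mm above the bench. It moves on a circle of about 166 mm radius round the fulcrum; with the bar's end on the bench it is about 28 mm above the bench. The bar ends 22 mm beyond it.
- catch (a joint): Slide of the yellow safety catch along the strongbox's +x, in m: 0 with its 88 mm high post (24 x 20 mm) right under the lever, 0.045 at its end stop, well clear. Starts between 0 and 0.008, stays where it is left, takes about 2 to 4 N to slide.
- catch_peg (a point): Centre of the top of the catch's upright yellow-headed peg, 86 mm above the bench, 16 mm in diameter over its top 24 mm, 14 mm below. It stands 66 mm from the middle of the post towards the strongbox's +x and moves with the catch. Between post and peg is a 46 mm gap over a 20 mm high bar: a finger put down there pushes the peg outward.
- jar: Amber glass jar with brass cap, 44 mm diameter, 60 mm high, upright, loose; origin at the centre of its underside. Leave alone.
- loupe: Black eye loupe, 38 mm diameter, 36 mm high, upright, loose; origin at the centre of its underside. Leave alone.
- screwdriver: Screwdriver, 150 mm long, lying on the bench, loose, handle to its -x; origin at its middle on its underside. Leave alone.
- watch: Round watch without strap, 42 mm diameter, 11 mm high, lying face up, loose; origin at the centre of its underside. Leave alone.

How it is judged:
On the way, in this order (a step that is already met when the one before it is completed fails the run):
1. the safety catch is pushed out while the flap is still shut (value of joint catch above 0.036 m and angle between flap's own z axis and vertical below 0.12 rad), for 0.2 s.
2. the lever, pressed by the fingers, has raised the flap (angle between flap's own z axis and vertical above 0.45 rad and contact force between the fingers and lever above 0.5 N), for 0.3 s.
At the end, for the whole second after the job is handed in: The catch is out by more than 36 mm of its 45 mm; the flap is raised by more than 0.45 rad and still, held there only by the fingers pressing on the lever (over 0.5 N); jar, loupe, screwdriver and watch are within 30 mm of where they stood and do not prop the lever or the flap (all of step 2 and angular speed of flap below 0.15 rad/s and value of joint catch above 0.036 m and distance of each of jar, loupe, screwdriver, watch from where it was at the start of the episode below 0.03 m and contact force between each of lever, flap and jar below 0.3 N and contact force between each of lever, flap and loupe below 0.3 N and contact force between each of lever, flap and screwdriver below 0.3 N and contact force between each of lever, flap and watch below 0.3 N); the arm keeps its last pose, push and grip.
It fails at once if the robot touches the flap itself (contact force between any of the arm, the fingers and flap above 1 N).
It fails at once if the lever is pulled up by its long end (height (world z) of lever_pad above 0.185 m).
It fails at once if the lever is lifted out of its fulcrum (distance between lever and strongbox above 0.105 m).
It fails at once if a bystander is moved more than 30 mm or picked up (distance of any of jar, loupe, screwdriver, watch from where it was at the start of the episode above 0.03 m or height (world z) of any of jar, loupe, screwdriver, watch above 0.02 m).
It also fails if it takes over 35 s, if anything falls off the work surface, if the arm or the gripper's body presses on something with over 40 N, if the wrist force passes 120 N, or if a joint passes its speed limit or range.

### The arm

A 6-joint arm with a two-finger parallel gripper is mounted at the origin on the work surface. World frame = base frame: x ahead of the robot, y to its left, z up, the work surface at z = 0. Lengths are in m, angles in rad, forces in N, time in s.
With the tool pointing down it reaches from about 0.25 to 0.725 m from the base axis. Payload 4 kg.
Tool frame: the origin (TCP) lies at the very end of the fingers, on their centre line; the grasp point (between the pads) lies 19 mm behind it; z points along the fingers, y is the line along which they close (so a half turn about z gives the same grasp; the last joint's range is limited). The gripper opens to 85 mm and grips with 20 to 120 N. Pads are 22 mm wide; open, the fingers measure 114 mm over their backs; the gripper's body (76 mm by 85 mm) begins 54 mm behind the grasp point. The pads swing forward as they close: fully open they stand 13 mm farther back than shut.
Start: joints at [-1.109, 0.241, 0.005, 1.335, 0, 1.571], TCP at [0.223, -0.448, 0.231] pointing down, gripper open.
Joint ranges: [-2.72, 2.72], [-1.05, 1.87], [-1.09, 1.28], [-1.99, 2.15], [-1.42, 1.44], [-3.14, 3.14]. Speed limits (rad/s): [2.79, 2.79, 3.14, 3.14, 3.14, 3.14].

### API

Orientations are given as a unit quaternion [x, y, z, w].
In Python, from workcell import bot, vision, workorder gives the robot as it stands.
- The arm moves only by the shell command python3 -m creep 'ROWS' [OPENING]. ROWS is JSON, a list of rows, each a list of 2 entries, a list of its own where there are three numbers: the shift along the tool's x, y, z in mm, then the turn, a rotation vector about the tool's x, y, z in rad. In form: [[[dx, dy, dz], [wx, wy, wz]], ...]. A call has 1 to 12 rows; each row shifts and turns the commanded pose from where the row before left it, along the tool's axes as they then stand; what a row does not reach is not made up. A row lasts 1/8 s, in which the tool goes at most 62.5 mm and 10.7 degrees, less where a joint would pass 70% of its speed; a pose out of reach is approached as far as the arm can. A call is refused whole if a number of a shift passes 62.5 or a number of a turn 0.188, either way. A call with a gripper value outside its range is refused whole. OPENING is the finger opening in mm, from 0 to 85.4, set as the call begins (- or left out, the last holds). The fingers move at their own pace and stop on an object; the grip force is fixed at half the most. Time passes only in rows, so rows that do not move let the fingers close. It gives the time, the measured TCP pose, the force, the opening and the grip force at its end, in the units of the state.
- bot.get_obs(): the state, without advancing time (a new reading comes with each control period).
- vision.camera(name): name is "scene" or "top" or "wrist"; returns a dict with "image" (400x640x3 uint8, blue, green, red), "z_map" (400x640 float32, m along the optical axis (not along the pixel's ray), 0 where there is no reading), "K" (3x3 intrinsics, pixels), "rvec" (rotation vector, rad) and "tvec" (3), from world to camera coordinates, as OpenCV has them; the wrist camera has in their place "tool_from_camera" (4x4, takes a point from camera to tool coordinates, whose origin is the TCP and whose axes are the flange's). Camera axes: x right, y down, z forward; pixel columns grow to the right and rows downward; lengths in m; the calibration is good to about 2 mm. A picture is of the moment at which its call begins: read the wrist's pose just before it.
- workorder.job_done(): hands the job in; it is judged then, once.
Trained networks look in a picture, given as the dict that the camera call returned (one of the last four; its "shot" number tells which), for a name from the list of things; names that differ only in an ending like _2 or _b are one class to them, and where a whole thing is asked for, a point or a joint stands for the part that bears it (a point fixed in the world has none). Each returns a list of dicts, best first, with "score" (0 to 1); they miss things now and then, are a little off and sometimes report something else, mostly with a low value. They report only what shows in the picture. A call takes as long as a camera call.
- vision.spot_in(picture, query): "position" ([column, row] in pixels, amid what is visible of it).
- vision.place_of(picture, query): "position" ([column, row] in pixels: a listed point, or the origin of a listed thing).
The state is a dict: "clock": time; "joint_pos": joint angles; "joint_vel": joint speeds; "tau": joint torques, N m; "eef_pos": TCP position; "tool_rot": TCP orientation; "ft_force": force on the tool from outside, world axes, zero at the start; "ft_torque": the same for the moment, N m; "grip_width": finger opening in m; "grasp_force": force on a finger pad.
Only numpy, scipy, OpenCV 4.12 (cv2) and the standard library are available. Lean on these libraries where they do the work, as an engineer would, in place of code of your own. Each camera call takes 0.05 s, during which the arm holds its last target. There are 200 camera calls.

## Working session

There is one attempt and no reset: what is moved stays moved. The work goes in short steps, Python scripts to look and compute and a shell command to move; the robot and the scene stay as the last step left them, time stands still between calls to the robot, and variables do not carry over. Pictures are saved under pics/ and viewed, at most 10 in all, crops included, and the job is handed in when it is done.

```bash
mkdir -p pics; cat > h.py <<'E'
import numpy as np, cv2
from workcell import bot, vision, workorder
def world(p,px,z=None):
    R=cv2.Rodrigues(np.array(p["rvec"],float))[0];t=np.array(p["tvec"],float).ravel();K=np.array(p["K"])
    u,v=px;r=np.linalg.inv(K)@[u,v,1]
    if z is None:
        d=float(p["z_map"][int(round(v)),int(round(u))]);return R.T@(r*d-t)
    c=-R.T@t;d=R.T@r;return c+d*(z-c[2])/d[2]
E
python3 - <<'E'
from h import *
np.set_printoptions(precision=4,suppress=True)
o=bot.get_obs();print(o["clock"],o["eef_pos"],o["tool_rot"],o["ft_force"],o["grip_width"])
Z={"fulcrum":.075,"lever_pad":.153,"catch_peg":.086,"strongbox":0,"flap":.094,"jar":0,"loupe":0,"screwdriver":0,"watch":0}
for n in("top","scene"):
    p=vision.camera(n);cv2.imwrite(f"pics/{n}0.png",p["image"])
    for q,z in Z.items():
        for r in vision.place_of(p,q)[:2]: print(n,q,round(r["score"],2),np.round(r["position"]),world(p,r["position"],z))
E
```

```text
0.0 [ 0.2225 -0.4471  0.2304] [ 0.9735  0.2289 -0.0002 -0.001 ] [0.6069 0.1945 0.0596] 0.08529700268428453
top fulcrum 0.16 [283. 304.] [0.3843 0.1102 0.075 ]
top lever_pad 0.89 [433. 211.] [ 0.534  -0.1335  0.153 ]
top catch_peg 0.68 [382. 176.] [ 0.6055 -0.064   0.086 ]
top catch_peg 0.47 [431. 211.] [ 0.5418 -0.1471  0.086 ]
top strongbox 0.83 [337. 220.] [0.5361 0.0136 0.    ]
top flap 0.94 [245. 224.] [0.5205 0.1759 0.094 ]
top jar 0.88 [424. 165.] [ 0.6423 -0.1568  0.    ]
top loupe 0.73 [337. 217.] [0.5411 0.0136 0.    ]
top loupe 0.72 [380. 267.] [ 0.4453 -0.0674  0.    ]
top screwdriver 0.97 [283. 304.] [0.3773 0.1168 0.    ]
top watch 0.54 [308. 148.] [0.6791 0.0703 0.    ]
scene fulcrum 0.9 [301. 206.] [0.537  0.0145 0.075 ]
scene fulcrum 0.69 [285. 288.] [0.7276 0.1061 0.075 ]
scene lever_pad 0.74 [299. 203.] [0.6185 0.0643 0.153 ]
scene lever_pad 0.73 [237. 153.] [ 0.5377 -0.1388  0.153 ]
scene catch_peg 0.75 [243. 209.] [ 0.6134 -0.0696  0.086 ]
scene strongbox 0.6 [300. 235.] [0.5412 0.0116 0.    ]
scene flap 0.66 [379. 221.] [0.5265 0.1731 0.094 ]
scene flap 0.46 [247. 209.] [ 0.6177 -0.0553  0.094 ]
scene jar 0.88 [206. 236.] [ 0.6431 -0.1585  0.    ]
scene loupe 0.6 [296. 199.] [ 0.4346 -0.0673  0.    ]
scene watch 0.57 [286. 289.] [0.6768 0.069  0.    ]
```

View pics/top0.png

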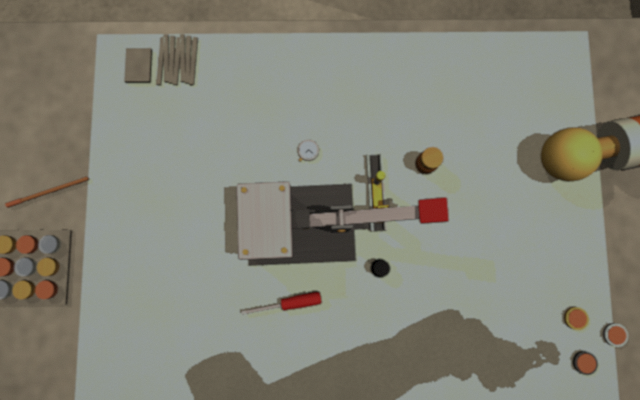

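View pics/scene0.png

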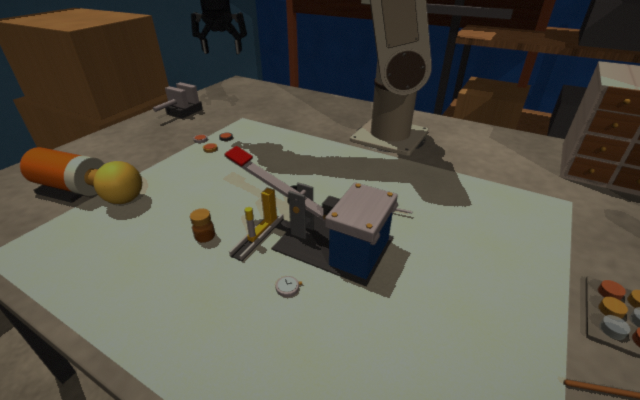

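The top view shows the pad at (433,211), the peg at (381,176), the jar at (430,160) and the loupe at (380,268), and the networks agree. I'll refine the pose from depth.

```bash
python3 - <<'E'
from h import *
np.set_printoptions(precision=4,suppress=True)
p=vision.camera("top")
hsv=cv2.cvtColor(p["image"],cv2.COLOR_BGR2HSV)
v,u=np.mgrid[:400,:640]
R=cv2.Rodrigues(np.array(p["rvec"],float))[0];t=np.array(p["tvec"],float).ravel()
P=(np.linalg.inv(p["K"])@np.stack([u,v,np.ones_like(u)]).reshape(3,-1))*p["z_map"].ravel()
W=(R.T@(P-t[:,None])).T.reshape(400,640,3);ok=p["z_map"]>0
def rep(n,m):
    q=W[m];c,s,a=cv2.minAreaRect(q[:,:2].astype(np.float32));print(n,len(q),"mean",q.mean(0),"med",np.median(q,0),"rect",np.array(c),np.array(s),a)
roi=lambda a,b,c,d:ok&(u>a)&(u<b)&(v>c)&(v<d)
rep("flap",roi(225,305,170,275)&(W[...,2]>.1))
rep("pad",roi(410,460,190,235)&(W[...,2]>.135))
rep("peg",roi(365,400,160,192)&(W[...,2]>.075)&(W[...,2]<.1))
rep("guide/peg low",roi(360,395,150,240)&(W[...,2]>.008)&(W[...,2]<.03))
rep("post",roi(365,400,192,207)&(W[...,2]>.075)&(W[...,2]<.1))
q=W[roi(310,412,195,235)&(W[...,2]>.115)];print(q[::25])
rep("jar",roi(405,450,140,180)&(W[...,2]>.05))
E
```

```text
flap 4343 mean [0.5249 0.1365 0.1174] med [0.525  0.1369 0.1181] rect [0.5263 0.1293] [0.1281 0.1127] 2.3416357040405273
pad 743 mean [ 0.5365 -0.1344  0.151 ] med [ 0.5362 -0.1345  0.1512] rect [ 0.5369 -0.1316] [0.0404 0.0524] 1.4779497385025024
peg 69 mean [ 0.6068 -0.061   0.0845] med [ 0.6067 -0.0613  0.0852] rect [ 0.6073 -0.0609] [0.0143 0.0148] 3.697981357574463
guide/peg low 530 mean [ 0.59   -0.0608  0.0159] med [ 0.5878 -0.0598  0.0154] rect [ 0.5891 -0.0623] [0.1496 0.0304] 2.403268337249756
post 21 mean [ 0.5522 -0.0639  0.0873] med [ 0.5516 -0.0637  0.0871] rect [ 0.5523 -0.0635] [0.0176 0.0023] 88.64849853515625
[[ 0.5462 -0.0944  0.1271]
 [ 0.5442 -0.1039  0.129 ]
 [ 0.5428 -0.0942  0.1277]
 [ 0.5413 -0.0862  0.1262]
 [ 0.5401 -0.0784  0.1228]
 [ 0.539  -0.0675  0.118 ]
 [ 0.5375 -0.0592  0.1173]
 [ 0.5358 -0.0985  0.1303]
 [ 0.5344 -0.0939  0.1281]
 [ 0.5331 -0.0894  0.1253]
 [ 0.5317 -0.0848  0.1229]
 [ 0.5301 -0.0816  0.122 ]
 [ 0.5288 -0.0753  0.1194]
 [ 0.5273 -0.0672  0.1177]
 [ 0.5258 -0.0607  0.1163]
 [ 0.5246 -0.1005  0.1265]]
jar 388 mean [ 0.6444 -0.1588  0.059 ] med [ 0.6447 -0.159   0.0592] rect [ 0.6447 -0.1594] [0.0385 0.0394] 3.8920857906341553
```

```bash
python3 -m creep '[[[0,0,0],[0,0,0.141]],[[0,0,0],[0,0,0.141]],[[0,0,0],[0,0,0.14]],[[41,-41,0],[0,0,0]],[[41,-41,0],[0,0,0]],[[41,-41,0],[0,0,0]],[[41,-41,0],[0,0,0]],[[41,-41,0],[0,0,0]],[[41,-41,0],[0,0,0]],[[41,-41,0],[0,0,0]],[[41,-41,0],[0,0,0]],[[41,-41,0],[0,0,0]]]' 0
```

```text
clock: 2.55
eef_pos: [0.578, -0.0627, 0.2314]
tool_rot: [1.0, 0.02, 0.0, 0.0]
ft_force: [0.3, -0.1, -0.5]
grip_width: 0.0001
grasp_force: 0.0
```

```bash
python3 -m creep '[[[0,0,0],[0,0,0]],[[0,0,0],[0,0,0]]]'; python3 - <<'E'
from h import *
from scipy.spatial.transform import Rotation as Ro
o=bot.get_obs();Rm=Ro.from_quat(o["tool_rot"]);print(Rm.as_matrix().round(3),o["eef_pos"],o["grip_width"])
print(1000*Rm.inv().apply(np.array([.580,-.062,.1])-o["eef_pos"]))
p=vision.camera("wrist");cv2.imwrite("pics/w1.png",p["image"])
T=np.array(p["tool_from_camera"]);
for q in("catch_peg","lever_pad"):
  for r in vision.place_of(p,q)[:2]:
    u,v=r["position"];d=p["z_map"][int(v),int(u)];c=np.linalg.inv(p["K"])@[u,v,1]*d
    print(q,r["score"],r["position"],Rm.apply((T@[*c,1])[:3])+o["eef_pos"])
E
```

```text
clock: 2.8
eef_pos: [0.5765, -0.0641, 0.2309]
tool_rot: [1.0, 0.02, -0.001, 0.0]
ft_force: [-0.3, -0.9, 0.1]
grip_width: 0.0001
grasp_force: 0.0
[[ 0.999  0.041 -0.001]
 [ 0.041 -0.999 -0.   ]
 [-0.001  0.    -1.   ]] [ 0.57647357 -0.06410399  0.23085098] 0.00013021019875018852
[  3.77079056  -1.9876027  130.84598114]
catch_peg 0.48 [167.8, 306.6] [0.3922737  0.11023416 0.01501348]
lever_pad 0.55 [415.9, 257.6] [ 0.53987232 -0.13329083  0.150767  ]
```

```bash
python3 -m creep '[[[4,-2,45],[0,0,0]],[[0,0,45],[0,0,0]],[[0,0,40],[0,0,0]],[[0,0,0],[0,0,0]]]'; python3 - <<'E'
from h import *
p=vision.camera("scene");cv2.imwrite("pics/s2.png",cv2.resize(p["image"][120:300,180:420],None,fx=3,fy=3,interpolation=3))
E
```

```text
clock: 3.45
eef_pos: [0.5772, -0.0629, 0.0984]
tool_rot: [1.0, 0.019, -0.004, -0.0]
ft_force: [-0.4, -0.4, 0.6]
grip_width: 0.0
grasp_force: 0.0
```

View pics/s2.png

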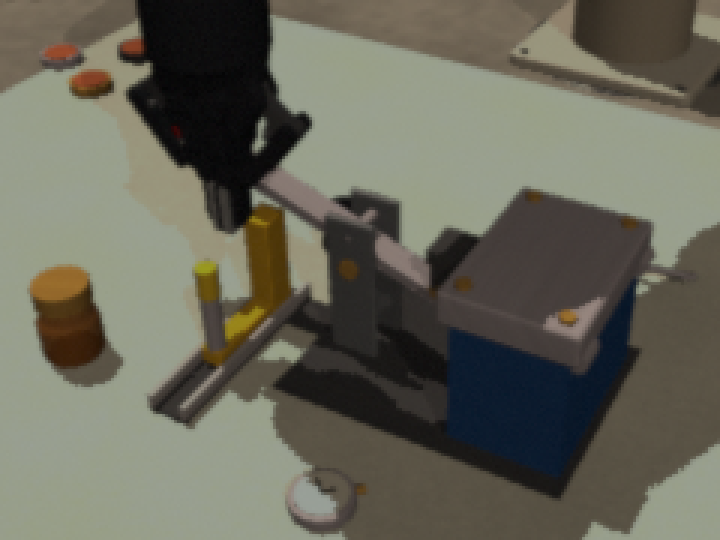

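The fingertip, at (228,225) in the crop, hangs over the gap between post and peg. I'll go down and then push.

```bash
python3 -m creep '[[[1,0,15],[0,0,0]],[[1,0,15],[0,0,0]],[[0,0,0],[0,0,0]]]'
```

```text
clock: 3.88
eef_pos: [0.5818, -0.0619, 0.0702]
tool_rot: [1.0, 0.02, -0.001, -0.0]
ft_force: [-0.2, -0.3, -0.3]
grip_width: 0.0
grasp_force: 0.0
```

```bash
python3 -m creep '[[[5,0,0],[0,0,0]],[[5,0,0],[0,0,0]],[[5,0,0],[0,0,0]],[[5,0,0],[0,0,0]],[[5,0,0],[0,0,0]],[[5,0,0],[0,0,0]],[[5,0,0],[0,0,0]],[[3,0,0],[0,0,0]],[[0,0,0],[0,0,0]]]'
```

```text
clock: 5.0
eef_pos: [0.6214, -0.0605, 0.0712]
tool_rot: [1.0, 0.02, 0.0, 0.0]
ft_force: [-0.7, -0.3, 0.1]
grip_width: 0.0003
grasp_force: 0.0
```

```bash
python3 -m creep '[[[3,0,0],[0,0,0]],[[3,0,0],[0,0,0]],[[3,0,0],[0,0,0]]]';  python3 - <<'E'
from h import *
p=vision.camera("scene");cv2.imwrite("pics/s3.png",cv2.resize(p["image"][120:300,180:420],None,fx=3,fy=3,interpolation=3))
E
```

```text
clock: 5.38
eef_pos: [0.627, -0.0603, 0.071]
tool_rot: [1.0, 0.02, -0.003, 0.0]
ft_force: [-12.6, 0.3, 8.1]
grip_width: 0.0001
grasp_force: 6.2
```

View pics/s3.png

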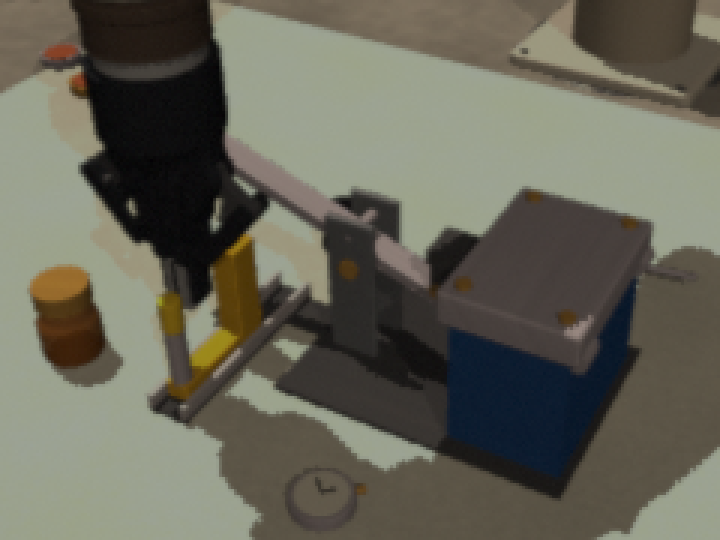

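The catch stands out at its end stop: the force rose to 12.6 N, and the peg is at (170,300) by the end of the guide. Next I'll retreat and go over the pad.

```bash
python3 -m creep '[[[-6,0,0],[0,0,0]],[[-4,0,0],[0,0,0]],[[0,0,-45],[0,0,0]],[[0,0,-45],[0,0,0]],[[0,0,-40],[0,0,0]],[[-28,23,0],[0,0,0]],[[-28,23,0],[0,0,0]],[[-28,24,0],[0,0,0]],[[0,0,0],[0,0,0]],[[0,0,0],[0,0,0]]]';  python3 - <<'E'
from h import *
np.set_printoptions(precision=4,suppress=True)
from scipy.spatial.transform import Rotation as Ro
o=bot.get_obs();Rm=Ro.from_quat(o["tool_rot"])
print(o["eef_pos"],1000*Rm.inv().apply(np.array([.5364,-.134,.155])-o["eef_pos"]))
for n in("top","scene"):
  p=vision.camera(n)
  for q,z in(("catch_peg",.086),("lever_pad",.153)):
    for r in vision.place_of(p,q)[:2]: print(n,q,round(r["score"],2),np.round(r["position"]),world(p,r["position"],z))
cv2.imwrite("pics/s4.png",cv2.resize(p["image"][100:280,180:420],None,fx=3,fy=3,interpolation=3))
E
```

```text
clock: 6.68
eef_pos: [0.5393, -0.1337, 0.2017]
tool_rot: [1.0, 0.02, 0.001, -0.0]
ft_force: [-0.7, 0.1, -0.2]
grip_width: 0.0002
grasp_force: 0.0
[ 0.5393 -0.1337  0.2017] [-3.0034  0.1537 46.6846]
top catch_peg 0.62 [381. 155.] [ 0.6426 -0.0615  0.086 ]
top lever_pad 0.79 [431. 209.] [ 0.5379 -0.1303  0.153 ]
scene catch_peg 0.55 [234. 221.] [ 0.6509 -0.0604  0.086 ]
scene lever_pad 0.65 [238. 151.] [ 0.5298 -0.1424  0.153 ]
```

View pics/s4.png

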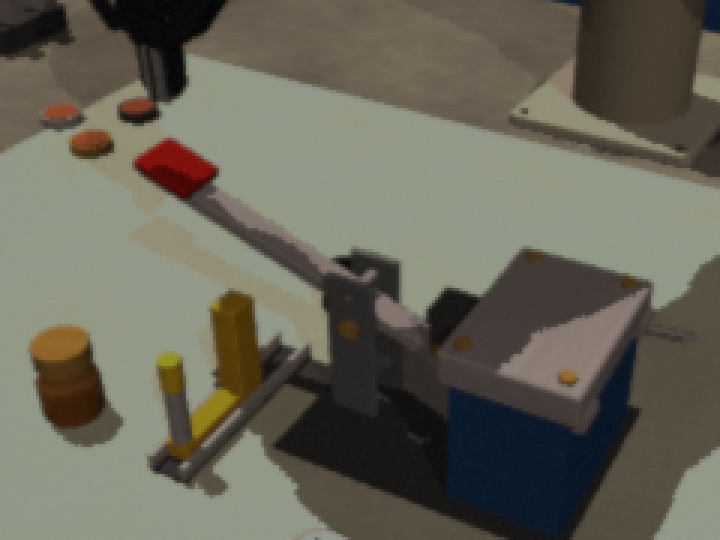

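The post stands clear of the lever, with the peg at (172,360). The fingertip hangs right above the red pad at (177,168). Pressing next.

```bash
python3 -m creep '[[[-3,0,25],[0,0,0]],[[0,0,15],[0,0,0]],[[0,3,8],[0,0,0]],[[0,3,8],[0,0,0]],[[0,4,8],[0,0,0]],[[0,3,8],[0,0,0]],[[0,2,8],[0,0,0]],[[0,2,8],[0,0,0]],[[0,1,8],[0,0,0]],[[0,1,8],[0,0,0]],[[0,0,0],[0,0,0]]]'
```

```text
clock: 8.35
eef_pos: [0.5359, -0.1532, 0.0965]
tool_rot: [1.0, 0.02, -0.001, 0.0]
ft_force: [0.4, -0.2, 1.9]
grip_width: -0.0004
grasp_force: 0.9
```

```bash
python3 -m creep '[[[0,1,8],[0,0,0]],[[0,0,8],[0,0,0]],[[0,0,8],[0,0,0]],[[0,-1,8],[0,0,0]],[[0,-1,8],[0,0,0]],[[0,-1,7],[0,0,0]],[[0,-1,6],[0,0,0]],[[0,0,3],[0,0,0]],[[0,0,0],[0,0,0]],[[0,0,0],[0,0,0]]]';  python3 - <<'E'
from h import *
p=vision.camera("scene")
cv2.imwrite("pics/s5.png",cv2.resize(p["image"][100:280,180:420],None,fx=3,fy=3,interpolation=3))
E
```

```text
clock: 9.6
eef_pos: [0.5362, -0.15, 0.0413]
tool_rot: [1.0, 0.02, 0.0, 0.0]
ft_force: [0.7, -4.0, 2.6]
grip_width: -0.0001
grasp_force: 1.9
```

View pics/s5.png

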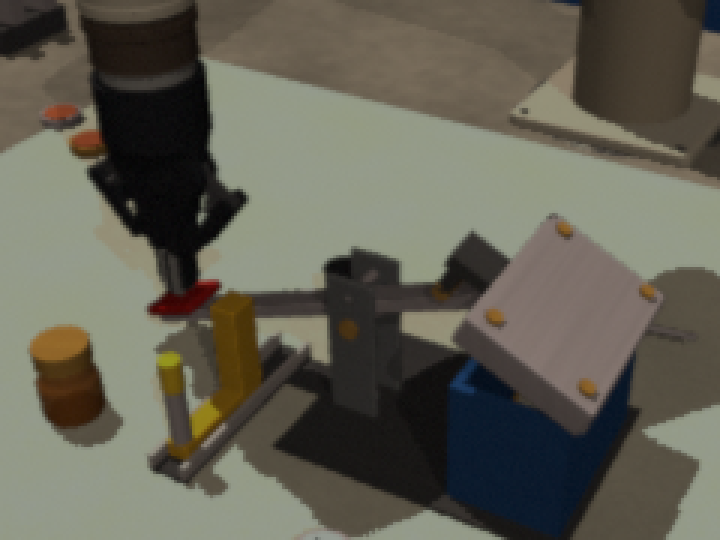

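The flap is well raised and the tip sits on the pad at (185,295). I'll press on to the bench and measure the flap angle.

```bash
python3 -m creep '[[[0,-1,3],[0,0,0]],[[0,-1,3],[0,0,0]],[[0,0,2],[0,0,0]],[[0,0,0],[0,0,0]],[[0,0,0],[0,0,0]]]';  cat > m.py <<'E'
from h import *
np.set_printoptions(precision=4,suppress=True)
o=bot.get_obs();print(o["clock"],o["eef_pos"],o["ft_force"],o["joint_vel"])
p=vision.camera("top");R=cv2.Rodrigues(np.array(p["rvec"],float))[0];t=np.array(p["tvec"],float).ravel()
v,u=np.mgrid[185:260,215:310];d=p["z_map"][185:260,215:310]
W=(R.T@((np.linalg.inv(p["K"])@np.stack([u,v,0*u+1]).reshape(3,-1))*d.ravel()-t[:,None])).T
m=W[:,2]>.115;W=W[m]
for _ in range(4):
    c=W.mean(0);n=np.linalg.svd(W-c,full_matrices=False)[2][2];W=W[abs((W-c)@n)<.005]
print("flap tilt",np.arccos(abs(n[2])),len(W))
for q,z in(("catch_peg",.086),("jar",0),("loupe",0),("screwdriver",0),("watch",0)):
    for r in vision.place_of(p,q)[:2]: print(q,round(r["score"],2),np.round(r["position"]),world(p,r["position"],z))
E
python3 m.py
```

```text
clock: 10.28
eef_pos: [0.5366, -0.1481, 0.0338]
tool_rot: [1.0, 0.02, 0.001, 0.0]
ft_force: [-0.1, -4.6, 5.2]
grip_width: -0.0
grasp_force: 3.3
10.275 [ 0.5366 -0.1481  0.0338] [-0.1407 -4.6441  5.1913] [-0.0003 -0.0007 -0.001  -0.     -0.0005 -0.0003]
flap tilt 0.5894249032977549 507
catch_peg 0.76 [376. 156.] [ 0.6409 -0.0531  0.086 ]
jar 0.91 [424. 165.] [ 0.6431 -0.1566  0.    ]
loupe 0.77 [379. 268.] [ 0.4428 -0.0658  0.    ]
loupe 0.68 [247. 221.] [0.5338 0.1881 0.    ]
screwdriver 0.89 [284. 301.] [0.3821 0.1163 0.    ]
watch 0.86 [311. 149.] [0.6766 0.0638 0.    ]
```

```bash
python3 -m creep '[[[0,0,2],[0,0,0]],[[0,0,0],[0,0,0]],[[0,0,0],[0,0,0]],[[0,0,0],[0,0,0]]]'; python3 m.py | head -2
```

```text
clock: 11.08
eef_pos: [0.5368, -0.1477, 0.032]
tool_rot: [1.0, 0.02, 0.001, -0.0]
ft_force: [0.4, -3.8, 6.9]
grip_width: 0.0001
grasp_force: 3.6
11.075 [ 0.5368 -0.1477  0.032 ] [ 0.4412 -3.8342  6.8728] [ 0.0003  0.      0.0015  0.0005 -0.0006 -0.0013]
flap tilt 0.5853163476635641 501
```

```bash
python3 -c "
from workcell import workorder
print(workorder.job_done())"
```

```text
the job is handed in; nothing more can be done
None
```

I handed the job in at about 11 s: the catch is out at its end stop, the flap is raised (about 0.58 rad by depth, target 0.45), the finger holds the lever down with about 7 N, and the bystanders are where they were; the hand-in returned no verdict.

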